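Unhook and open the bench cupboard: left leaf first, then the overlapped right leaf

ROBOT

A 6-joint arm with a two-finger parallel gripper is mounted at the origin on a cart in front of the work surface, level with it; the furniture and walls round the work are solid. World frame = base frame: x ahead of the robot, y to its left, z up, the work surface at z = 0. Lengths are in m, angles in degrees, forces in N, time in s.
With the tool pointing down it reaches from about 0.35 to 0.875 m from the base axis. Payload 4.2 kg.
Tool frame: the origin (TCP) lies where the fingers leave the gripper's body, on its centre line; the fingertips stand 70 mm ahead of it and the grasp point (between the pads) lies 51 mm ahead of it; z points along the fingers, y is the line along which they close (so a half turn about z gives the same grasp; the last joint's range is limited). The gripper opens to 87 mm and grips with 3 to 60 N. Pads are 19 mm wide; open, the fingers measure 117 mm over their backs; the gripper's body (75 mm by 190 mm) begins 51 mm behind the grasp point.
Start: joints at [89.645, 22.042, 0.453, 0, -68.411, -14.817], TCP at [0.164, 0.603, 0.292] pointing down, gripper open.
Joint ranges: [-179.83, 179.83], [-69.29, 118.12], [-61.27, 80.66], [-181.25, 117.63], [-171.15, -9.14], [-177.46, 177.46]. Speed limits (degrees/s): [159.86, 159.86, 180, 180, 180, 180].

INTERFACE

Orientations are given as a 3x3 rotation matrix whose columns are the frame's x, y, z axes.
In Python, from rig import arm gives the robot as it stands.
- The arm moves only by the tool carry_out, never from a script. Its argument "rows" is a list that holds one entry, the list of rows, each a list of 7 numbers: the turn, a rotation vector about the tool's x, y, z scaled (see below), then the shift along the tool's x, y, z scaled (see below), then the closure, from 0 (fully open) to 1 (shut). A call has 1 to 10 rows; each row shifts and turns the commanded pose from where the row before left it, along the tool's axes as they then stand; what a row does not reach is not made up. The controller multiplies each number of a shift by 50 mm and each number of a turn by 8 degrees. A row lasts 1/8 s, in which the tool goes at most 62.5 mm and 10.7 degrees, less where a joint would pass 70% of its speed; a pose out of reach is approached as far as the arm can. A call with a number of a shift or a turn outside -1 to 1 is refused whole. A call with a gripper value outside its range is refused whole. The fingers move at their own pace and stop on an object; "grip_force" is the grip in N (left out, the last holds). Time passes only in rows, so rows that do not move let the fingers close. It gives the time, the measured TCP pose, the force, the opening and the grip force at its end, in the units of the state.
- arm.read_state(): the state, without advancing time (a new reading comes with each control period).
- arm.camera(name): name is "scene" or "side" or "wrist"; returns the picture (480x640x3 uint8, red, green, blue); there is no depth.
- arm.camera_model(name): a dict with "vertical_fov" (degrees; the focal length in pixels is half the picture's height over the tangent of half this angle, whatever the lens; pixels are square), "cx", "cy" (the principal point, pixels), "dist_coeffs" ([k1, k2, p1, p2, k3] as OpenCV has them; the pictures are not rectified), "R" (3x3) and "t" (3): a world point X has camera coordinates R X + t. Camera axes: x right, y down, z forward; pixel columns grow to the right and rows downward; lengths in m; the calibration is good to about 2 mm. A picture is of the moment at which its call begins: read the wrist's pose just before it. camera_model takes no time and is no camera call; for the wrist camera it gives the pose at the moment of the call.
- arm.close_job(): hands the job in; it is judged then, once.
The state is a dict: "t": time; "qpos": joint angles; "joint_vel": joint speeds; "effort": joint torques, N m; "eef_pos": TCP position; "tcp_rot": TCP orientation; "contact_force": force on the tool from outside, world axes, zero at the start; "moment": the same for the moment, N m; "grip_width": opening from 0.0 (shut) to 1.0 (fully open); "grasp_force": force on a finger pad.
Only numpy, scipy, OpenCV 4.12 (cv2) and the standard library are available. Lean on these libraries where they do the work, as an engineer would, in place of code of your own. Each camera call takes 0.05 s, during which the arm holds its last target. There are 200 camera calls.

TASK

Get the spare compressor wheel's small bench cupboard ready for unloading: swing the hook on its top well clear of the stud it holds, swing the left leaf wide open while the right one stays shut, then swing the right leaf, which the left one's cover strip held shut, wide open too (each about square to the cupboard's front). Leave both standing wide open, and do not disturb the wheel inside or the small parts lying in front.

Things in the scene. Friction and masses are not known exactly. Their poses are not given: they have to be found in the camera images.
- cupboard: Small fixed grey sheet-metal cupboard, 100 mm deep (x), 190 mm wide (y), 150 mm high, with a double door. Origin at the centre of its underside, on the worktop; its own x axis points from the front to the back, y to its left as seen by someone facing the doors, z up. Its front plane is at x = -50 mm in its own frame; the two leaves lie on that plane, 14 mm thick, their tops level with the cupboard's top. It cannot move. Its roof is solid.
- hook (a joint): Angle of the flat steel swing hook on the cupboard's top (rad), about a vertical pivot: 0 = closed, its arm points to the front and its jaw lies round the front of a stud on the left leaf; grows as its end swings to the cupboard's left (+y), clockwise seen from above; stop at 1.6. The jaw leaves the stud at about 0.25; at 0.5 and more it is well clear. It stays where it is put (friction 0.04 N m, about 1 N at its knob). Starts at 0 to 0.08.
- hook_knob (a point): Centre of the round upright finger knob on the hook, 12 mm diameter, 18 mm high, so that its top is 9 mm above this point and 25 mm above the cupboard's top; the hook's flat arm (5 mm thick) lies right below it, its upper side 9 mm below this point. The knob is 37.5 mm from the pivot. The stud (8 mm diameter) in front of it rises 9 mm above the leaf's top.
- hook_pivot (a point): Point on the hook's vertical pivot, at the height of the knob's centre; 4.5 mm in front of the cupboard's middle, 62 mm to the left of it.
- leaf_left (a joint): Angle of the left leaf (101 mm wide; rad), hinged on a vertical axis at the cupboard's left front edge: 0 = shut, grows as it swings out to the front (clockwise seen from above), 1.57 = square to the front, stop at 1.7. Held shut by the hook. It stays where it is left (friction 0.05 N m). On its front, at its free edge, is a 24 mm wide, 4 mm thick steel cover strip, which reaches 13 mm over the front of the right leaf.
- leaf_right (a joint): Angle of the right leaf (85 mm wide; rad), hinged on a vertical axis at the cupboard's right front edge: 0 = shut, grows as it swings out to the front (anticlockwise seen from above), 1.57 = square to the front, stop at 1.7. Has no catch of its own: the left leaf's cover strip lies over its free edge. It stays where it is left (friction 0.05 N m).
- leaf_left_pin (a point): Grip point of the left leaf: on the axis of an upright round steel pull pin, 11 mm diameter, that stands on a small bracket on the leaf's top edge, near its free edge. The pin's top is 14 mm above this point and 40 mm above the leaf's top; this point is 26 mm above the leaf's top. The pin stands 79 mm across the leaf from the hinge axis and 7 mm in front of the cupboard's front plane when shut, and moves on a circle about leaf_left_hinge.
- leaf_right_pin (a point): Grip point of the right leaf: on the axis of an equal pull pin on its top edge, with the same heights, 59 mm across the leaf from its hinge axis; when shut it is 52 mm to the right of the left leaf's pin.
- leaf_left_hinge (a point): Point on the left leaf's vertical hinge axis, on the cupboard's front plane, at the height of leaf_left_pin.
- leaf_right_hinge (a point): Point on the right leaf's vertical hinge axis, on the cupboard's front plane, at the height of leaf_right_pin.
- spare_wheel: Light metal compressor wheel, 59 mm diameter, 32 mm high, standing loose on the cupboard's floor, behind the leaves; origin at the centre of its underside. Not to be disturbed.
- fitting: Brass hose fitting, 19x40x17 mm, lying loose on the worktop in front of the cupboard, just outside the leaves' swing; origin at its underside. Not to be disturbed.
- long_bolt: Hex bolt, 18x41x16 mm, lying loose on the worktop in front of the cupboard, just outside the leaves' swing; origin at its underside. Not to be disturbed.

How it is judged:
By the outcome, as a careful person would: the job done as asked, in the order asked, and still so for the second after the job is handed in, with the robot touching nothing.
It also fails if it takes over 53 s, if anything falls off the work surface, if the arm or the gripper's body presses on something with over 40 N, if the wrist force passes 120 N, or if a joint passes its speed limit or range.

## Working session

There is one attempt and no reset: what is moved stays moved. The work goes in short steps, Python scripts to look and compute and a tool call to move; the robot and the scene stay as the last step left them, time stands still between calls to the robot, and variables do not carry over. Pictures are saved under pics/ and viewed, at most 10 in all, crops included, and the job is handed in when it is done.

Besides the shell and the picture viewer there is one more tool, called after "Request:" as name(argument=value, ...) on one line, values as JSON. carry_out: Moves the arm, as the interface text tells. Its arguments: {"type":"object","properties":{"rows":{"type":"array","items":{"type":"array","items":{"type":"array","items":{"type":"number"}}}},"grip_force":{"type":"number"}},"required":["rows"]}

```bash
ls; mkdir -p pics; python3 - <<'E'
from rig import arm
import cv2, numpy as np
s=arm.read_state(); print(s['t'],s['eef_pos'],s['tcp_rot'],s['grip_width'])
ims=[]
for n in("scene","side"):
    im=arm.camera(n); cv2.imwrite(f'pics/{n}0.png',im[...,::-1]); m=arm.camera_model(n); print(n,{k:np.round(v,4).tolist() for k,v in m.items()})
im=arm.camera("wrist"); cv2.imwrite('pics/wrist0.png',im[...,::-1]); m=arm.camera_model("wrist"); print({k:np.round(v,4).tolist() for k,v in m.items()})
E
```

```text
pics
0.0 [0.16342267 0.60279066 0.2911527 ] [[ 9.65101215e-01 -2.61876714e-01 -4.80362382e-04]
 [-2.61877137e-01 -9.65098855e-01 -2.13665472e-03]
 [ 9.59429319e-05  2.18788399e-03 -9.99997602e-01]] 0.9977578464033579
scene {'vertical_fov': 42.6878, 'cx': 320.7511, 'cy': 247.0942, 'dist_coeffs': [-0.0711, 0.0, 0.0, 0.0, 0.0], 'R': [[-0.3243, 0.9459, -0.0111], [0.7519, 0.2506, -0.6098], [-0.574, -0.2061, -0.7925]], 't': [-0.08, -0.3438, 1.2737]}
side {'vertical_fov': 53.141, 'cx': 324.1249, 'cy': 243.0375, 'dist_coeffs': [0.0362, 0.0, 0.0, 0.0, 0.0], 'R': [[0.8186, -0.5743, 0.0073], [-0.3759, -0.5454, -0.7491], [0.4342, 0.6105, -0.6624]], 't': [-0.2526, 0.4137, 0.5714]}
{'vertical_fov': 66.9192, 'cx': 320.6395, 'cy': 237.2758, 'dist_coeffs': [-0.0735, 0.0, 0.0, 0.0, 0.0], 'R': [[-0.2616, -0.9652, 0.0011], [-0.9309, 0.2526, 0.2639], [-0.2549, 0.0681, -0.9646]], 't': [0.6236, -0.032, 0.3895]}
```

View pics/scene0.png

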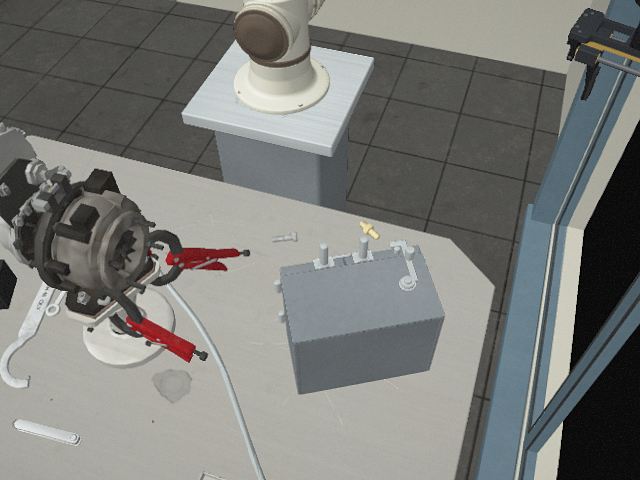

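View pics/side0.png

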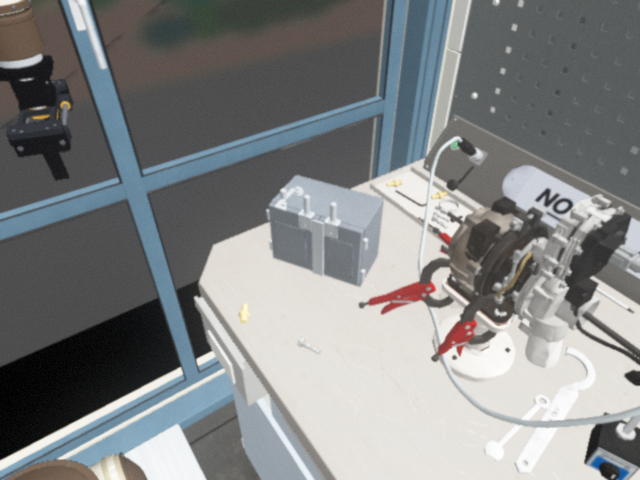

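View pics/wrist0.png

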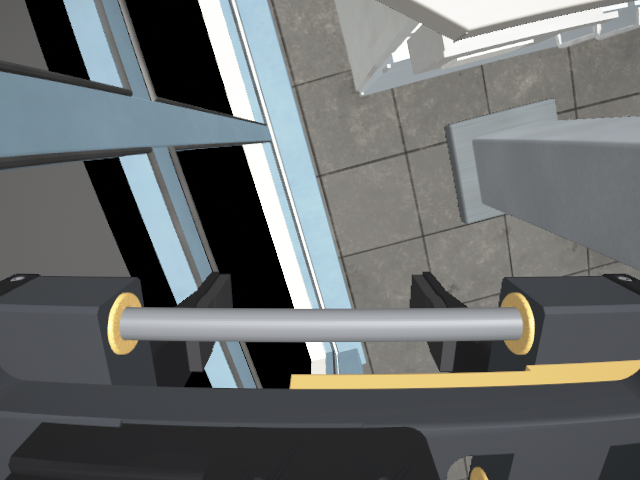

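The scene view shows the cupboard with its roof corners near (281,268), (289,335) and (443,315). The pin tops are near (324,245) and (364,238), and the hook is near (405,265). The side view shows the doors facing the robot, with the fitting at (244,313) and the bolt at (309,346). The wrist camera doesn't see the cupboard. I'll zoom in on both views.

```bash
python3 - <<'E'
import cv2, numpy as np
a=cv2.imread('pics/scene0.png')[210:360,260:460]; b=cv2.imread('pics/side0.png')[165:290,250:400]
a=cv2.resize(a,None,fx=4,fy=4,interpolation=cv2.INTER_CUBIC); b=cv2.resize(b,None,fx=4,fy=4,interpolation=cv2.INTER_CUBIC)
cv2.imwrite('pics/za.png',a); cv2.imwrite('pics/zb.png',b)
E
```

```text
(no output)
```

View pics/za.png

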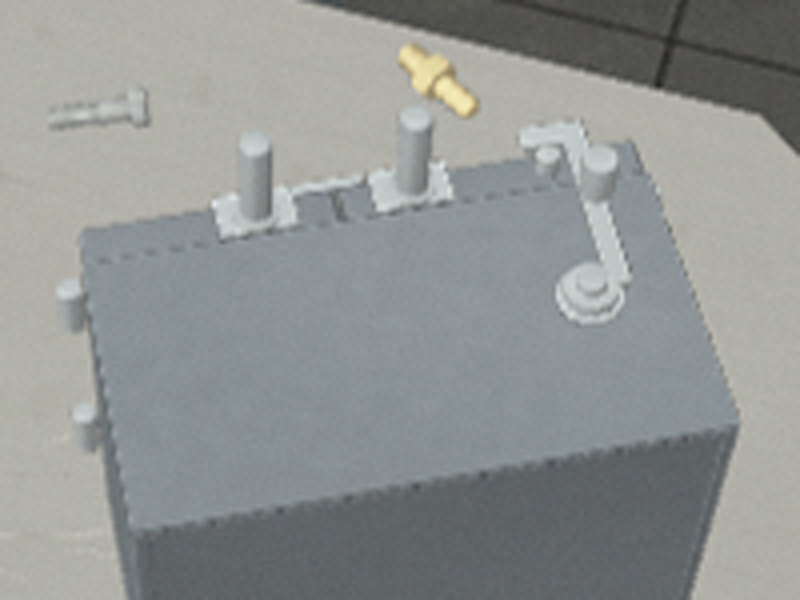

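View pics/zb.png

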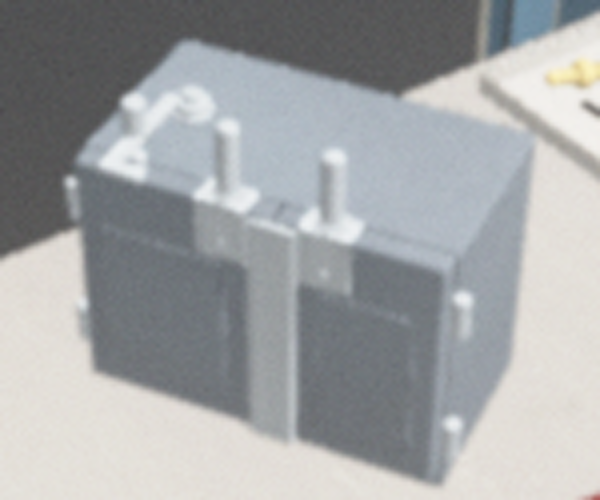

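The zooms give these positions in zoom pixels:

| Feature | Scene zoom | Side zoom |
|---|---|---|
| Roof and leaf corners | (82,235), (633,143), (738,422), (130,530) | (80,165), (445,265), (535,140), (185,42) |
| Right pin top | (255,140) | (335,155) |
| Left pin top | (416,114) | (229,125) |
| Knob top | (600,154) | (133,100) |

```bash
cat > h.py <<'E'
import cv2, numpy as np
def ray(m,p):
    f=240/np.tan(np.radians(m['vertical_fov'])/2); K=np.array([[f,0,m['cx']],[0,f,m['cy']],[0,0,1]])
    u=cv2.undistortPoints(np.array([[p]],float),K,np.array(m['dist_coeffs'],float))[0,0]
    R=np.array(m['R']);return -R.T@np.array(m['t']),R.T@np.array([u[0],u[1],1])
def plane(m,p,z):
    c,d=ray(m,p);return c+d*(z-c[2])/d[2]
def tri(ms,ps):
    A=np.zeros((3,3));b=np.zeros(3)
    for m,p in zip(ms,ps):
        c,d=ray(m,p);d/=np.linalg.norm(d);P=np.eye(3)-np.outer(d,d);A+=P;b+=P@c
    return np.linalg.solve(A,b)
E
python3 - <<'E'
from rig import arm
from h import *
S,D=arm.camera_model('scene'),arm.camera_model('side')
z=lambda X,o:((X[0]+.5)/4-.5+o[0],(X[1]+.5)/4-.5+o[1])
A=dict(FR=(82,235),FL=(633,143),BL=(738,422),BR=(130,530),rpin=(255,140),lpin=(416,114),knob=(600,154),bolt=(100,110),fit=(440,80))
B=dict(FR=(445,265),FL=(80,165),BL=(185,42),BR=(535,140),rpin=(335,155),lpin=(229,125),knob=(133,100),bolt=(236,724),fit=(-24,592))
H=dict(rpin=.19,lpin=.19,knob=.175,bolt=.008,fit=.008)
P={}
for k in A:
    h=H.get(k,.15); a=z(A[k],(260,210)); b=z(B[k],(250,165))
    p,q,t=plane(S,a,h),plane(D,b,h),tri((S,D),(a,b)); P[k]=t;print(k,*(np.round(v*1000,1) for v in(p[:2],q[:2],t)))
d=lambda a,b:np.linalg.norm(P[a]-P[b])*1000
print(d('FR','FL'),d('FL','BL'),d('BL','BR'),d('rpin','lpin'))
print([np.degrees(np.arctan2(*(P[a]-P[b])[1::-1])) for a,b in(('FL','FR'),('BL','BR'),('lpin','rpin'))])
E
```

```text
FR [543.4 216.8] [539.8 219.4] [541.4 218.1 149.3]
FL [450.  377.7] [444.8 372.5] [447.1 377.3 146.1]
BL [545.6 433.8] [540.3 431.5] [542.9 434.4 147. ]
BR [639.9 269.6] [632.  267.6] [636.7 269.9 146. ]
rpin [518.  267.9] [515.  268.7] [516.3 268.5 189.1]
lpin [492.  312.8] [489.3 313.2] [490.4 313.2 189. ]
knob [477.4 370.5] [474.8 372.1] [475.7 371.3 174.3]
bolt [390.1 155.5] [385.9 156.9] [387.5 156.2   6.5]
fit [330.6 283.8] [328.7 286.4] [329.4 284.8   8.2]
185.06301592273192 111.5092798705655 189.33852009760093 51.723801995429596
[np.float64(120.63442179962992), np.float64(119.71050699737935), np.float64(120.0044053879786)]
```

Both views agree to a few mm: the front is 185–190 mm, the pins are 51.7 mm apart, and the heights check. The cupboard yaw is 30°. I'll approach above the knob first.

Request:
carry_out(rows=[[[0,0,0,0.72,0.28,0,0],[0,0,0,0.72,0.28,0,0],[0,0,0,0.72,0.28,0,0],[0,0,0,0.72,0.28,0,0],[0,0,0,0.72,0.28,0,0],[0,0,0,0.72,0.28,0,0.54],[0,0,0,0.72,0.28,0,0.54],[0,0,0,0.72,0.28,0,0.54],[0,0,0,0.72,0.28,0,0.54],[0,0,0,0.72,0.28,0,0.54]]], grip_force=12)

```text
t: 1.4
eef_pos: [0.4751, 0.3729, 0.2919]
tcp_rot: [[0.965, -0.262, -0.001], [-0.262, -0.965, -0.0], [-0.0, 0.001, -1.0]]
contact_force: [1.3, 1.0, -0.0]
grip_width: 0.529
grasp_force: 0.0
```

Request:
carry_out(rows=[[[0,0,-0.94,0,0,0,0.54],[0,0,-0.94,0,0,0,0.54],[0,0,-0.94,0,0,0,0.54],[0,0,-0.94,0,0,0,0.54],[0,0,-0.94,0,0,0,0.54],[0,0,-0.94,0,0,0,0.54],[0,0,0,0,0,0,0.54]]])

```text
t: 2.28
eef_pos: [0.4742, 0.3738, 0.2919]
tcp_rot: [[0.867, 0.498, -0.001], [0.498, -0.867, -0.0], [-0.001, 0.0, -1.0]]
contact_force: [-0.8, 0.0, -0.0]
grip_width: 0.464
grasp_force: 0.0
```

```bash
cat >> h.py <<'E'
def go(s,xy,z,yaw):
    R=np.array(s['tcp_rot']);p=np.array(s['eef_pos']);a=np.degrees(np.arctan2(R[1,0],R[0,0]))
    print('t',round(s['t'],2),'p',np.round(p*1000,1),'yaw',round(a,1),'tilt',np.round(R[:2,2],3),'w',round(s['grip_width']*87,1),'gf',np.round(s['grasp_force'],1),'F',np.round(s['contact_force'],1),'q',np.round(s['qpos'],0))
    print('shift',np.round(R.T@(np.array([*xy,z])-p)/.05,3),'turn z',round((a-yaw)/8,2))
E
python3 - <<'E'
from rig import arm
from h import *
s=arm.read_state(); go(s,(.4757,.3713),.233,30)
m=arm.camera_model('wrist');cv2.imwrite('pics/w1.png',arm.camera('wrist')[...,::-1])
E
```

```text
t 2.27 p [474.2 373.8 291.9] yaw 29.9 tilt [-0.001 -0.   ] w 40.3 gf 0.0 F [-0.8  0.  -0. ] q [ 54.  20.  -3.  -0. -67.  66.]
shift [0.002 0.058 1.178] turn z -0.02
```

View pics/w1.png

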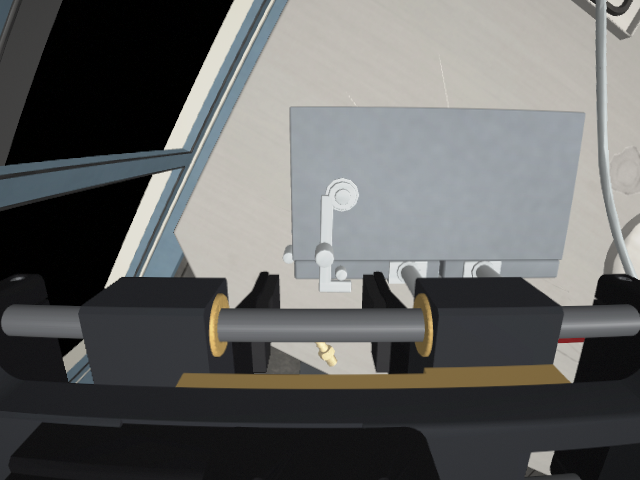

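The wrist view is square with the cupboard. The knob at (325,257) lies between the fingers, and the pins at (408,270) and (485,268) are clear. I'll descend and grip the knob.

Request:
carry_out(rows=[[[0,0,0,0,0.06,0.3,0.54],[0,0,0,0,0,0.3,0.54],[0,0,0,0,0,0.3,0.54],[0,0,0,0,0,0.28,0.54],[0,0,0,0,0,0,1],[0,0,0,0,0,0,1],[0,0,0,0,0,0,1],[0,0,0,0,0,0,1]]], grip_force=12)

```text
t: 3.32
eef_pos: [0.4759, 0.3715, 0.2339]
tcp_rot: [[0.866, 0.499, 0.001], [0.499, -0.866, 0.001], [0.001, -0.001, -1.0]]
contact_force: [-0.4, 0.7, 1.1]
grip_width: 0.131
grasp_force: 12.0
```

```bash
python3 - <<'E'
from rig import arm
from h import *
s=arm.read_state(); go(s,(.4757,.3713),.233,30)
E
```

```text
t 3.33 p [475.9 371.5 233.9] yaw 30.0 tilt [0.001 0.001] w 11.4 gf 12.0 F [-0.4  0.7  1.1] q [ 53.  23.  -8.  -0. -60.  67.]
shift [-0.006  0.002  0.017] turn z -0.01
```

Gripped at 11.4 mm, which matches the 12 mm knob. I'll swing the hook about 64° clockwise.

Request:
carry_out(rows=[[[0,0,1,0.04,-0.098,0,1],[0,0,1,0.04,-0.098,0,1],[0,0,1,0.04,-0.098,0,1],[0,0,1,0.04,-0.098,0,1],[0,0,1,0.04,-0.098,0,1],[0,0,1,0.04,-0.098,0,1],[0,0,1,0.04,-0.098,0,1],[0,0,1,0.04,-0.098,0,1],[0,0,0,0,0,0,1],[0,0,0,0,0,0,1]]])

```text
t: 4.58
eef_pos: [0.4895, 0.4102, 0.2339]
tcp_rot: [[0.83, -0.558, 0.001], [-0.558, -0.83, 0.003], [-0.001, -0.003, -1.0]]
contact_force: [-3.9, 4.3, 1.8]
grip_width: 0.129
grasp_force: 12.0
```

Request:
carry_out(rows=[[[0,0,0,0,0,0,0.6],[0,0,0,0,0,0,0.6],[0,0,0,0,0,0,0.6],[0,0,0,0,0,-0.5,0.6],[0,0,0,0,0,-0.5,0.6],[0,0,0,0,0,-0.2,0.6]]])

```text
t: 5.32
eef_pos: [0.4902, 0.409, 0.2948]
tcp_rot: [[0.829, -0.56, 0.002], [-0.56, -0.829, 0.002], [0.001, -0.002, -1.0]]
contact_force: [0.5, 0.3, -0.6]
grip_width: 0.398
grasp_force: 0.0
```

```bash
python3 - <<'E'
from rig import arm
from h import *
s=arm.read_state(); go(s,(.4904,.3132),.292,-60)
a=arm.camera('scene')[210:360,260:460,::-1]
cv2.imwrite('pics/za2.png',cv2.resize(a,None,fx=4,fy=4,interpolation=cv2.INTER_CUBIC))
E
```

```text
t 5.33 p [490.2 409.  294.8] yaw -34.0 tilt [0.002 0.002] w 34.6 gf 0.0 F [ 0.5  0.3 -0.6] q [ 54.  23.   3.   0. -69.   2.]
shift [1.076 1.586 0.053] turn z 3.24
```

View pics/za2.png

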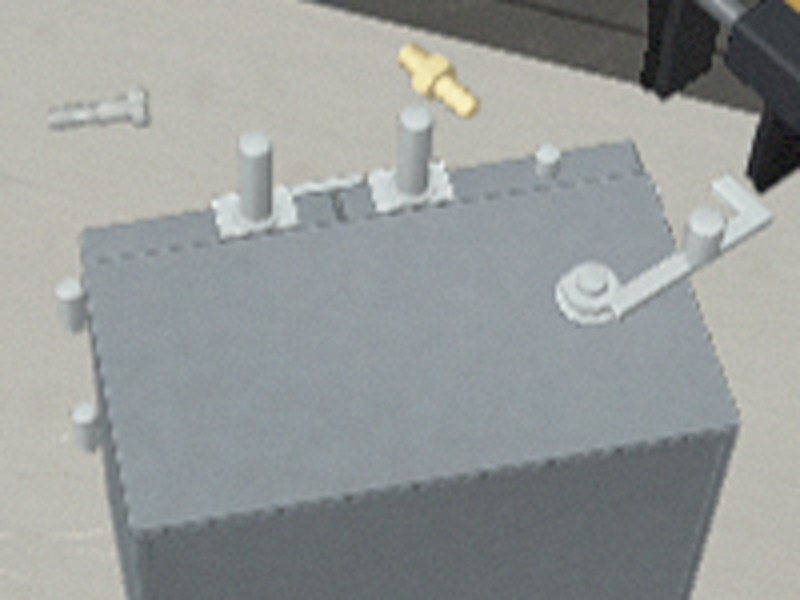

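The hook now points out to the left, with its jaw near (740,205) in the zoom and the stud free at (548,160). Next I'll go to the left pin.

Request:
carry_out(rows=[[[0,0,0,0.27,0.4,0,0.6],[0,0,0,0.27,0.4,0,0.6],[0,0,0,0.27,0.4,0,0.6],[0,0,0,0.27,0.39,0,0.6],[0,0,0.81,0,0,0,0.6],[0,0,0.81,0,0,0,0.6],[0,0,0.81,0,0,0,0.6],[0,0,0.81,0,0,0,0.6],[0,0,0,0,0,0,0.6]]])

```text
t: 6.5
eef_pos: [0.49, 0.3122, 0.2931]
tcp_rot: [[0.501, -0.865, -0.0], [-0.865, -0.501, -0.0], [-0.0, 0.0, -1.0]]
contact_force: [-0.5, 0.0, 0.7]
grip_width: 0.399
grasp_force: 0.0
```

```bash
python3 - <<'E'
from rig import arm
from h import *
s=arm.read_state(); go(s,(.4904,.3132),.230,-60)
E
```

```text
t 6.5 p [490.  312.2 293.1] yaw -59.9 tilt [-0. -0.] w 34.7 gf 0.0 F [-0.5  0.   0.7] q [ 48.  18.  -6.  -0. -66. -18.]
shift [-0.014 -0.017  1.262] turn z 0.01
```

Request:
carry_out(rows=[[[0,0,0,-0.014,-0.017,0.32,0.6],[0,0,0,0,0,0.32,0.6],[0,0,0,0,0,0.32,0.6],[0,0,0,0,0,0.3,0.6],[0,0,0,0,0,0,1],[0,0,0,0,0,0,1],[0,0,0,0,0,0,1],[0,0,0,0,0,0,1]]], grip_force=15)

```text
t: 7.5
eef_pos: [0.4906, 0.3141, 0.231]
tcp_rot: [[0.501, -0.866, 0.001], [-0.866, -0.501, 0.001], [-0.0, -0.001, -1.0]]
contact_force: [0.0, -0.1, 1.4]
grip_width: 0.117
grasp_force: 15.0
```

```bash
python3 - <<'E'
from rig import arm
from h import *
s=arm.read_state(); go(s,(.4904,.3132),.230,-60)
E
```

```text
t 7.5 p [490.6 314.1 231. ] yaw -60.0 tilt [0.001 0.001] w 10.2 gf 15.0 F [ 0.  -0.1  1.4] q [ 49.  21. -11.   0. -58. -19.]
shift [0.014 0.012 0.019] turn z 0.0
```

The pin is gripped. I'll swing the left leaf open, turning the tool along with it.

Request:
carry_out(rows=[[[0,0,1,-0.035,0.218,0,1],[0,0,1,-0.035,0.218,0,1],[0,0,1,-0.035,0.218,0,1],[0,0,1,-0.035,0.218,0,1],[0,0,1,-0.035,0.218,0,1],[0,0,1,-0.035,0.218,0,1],[0,0,1,-0.035,0.218,0,1],[0,0,1,-0.035,0.218,0,1],[0,0,0,0,0,0,1]]])

```text
t: 8.62
eef_pos: [0.4069, 0.3247, 0.231]
tcp_rot: [[-0.556, -0.831, 0.001], [-0.831, 0.556, 0.001], [-0.001, -0.0, -1.0]]
contact_force: [-0.8, -0.7, 1.4]
grip_width: 0.12
grasp_force: 15.0
```

```bash
python3 - <<'E'
from rig import arm
from h import *
s=arm.read_state()
C=np.array([.5480,.3285]);ex=np.array([.866,.5]);ey=np.array([-.5,.866])
h=C-.05*ex+.095*ey; 
for d in(64,92):
    v=np.array([-.007,-.079]);t=np.radians(-d);v=np.array([v[0]*np.cos(t)-v[1]*np.sin(t),v[0]*np.sin(t)+v[1]*np.cos(t)])
    go(s,h+v[0]*ex+v[1]*ey,.231,-60-d)
print(np.linalg.norm(s['eef_pos'][:2]-h))
E
```

```text
t 8.62 p [406.9 324.7 231. ] yaw -123.8 tilt [0.001 0.001] w 10.4 gf 15.0 F [-0.8 -0.7  1.4] q [ 56.  15. -19.   0. -56. -90.]
shift [ 0.004 -0.01  -0.001] turn z 0.02
t 8.62 p [406.9 324.7 231. ] yaw -123.8 tilt [0.001 0.001] w 10.4 gf 15.0 F [-0.8 -0.7  1.4] q [ 56.  15. -19.   0. -56. -90.]
shift [-0.249  0.714 -0.001] turn z 3.52
0.07913892168989535
```

Request:
carry_out(rows=[[[0,0,0.88,-0.027,0.19,0,1],[0,0,0.88,-0.027,0.19,0,1],[0,0,0.88,-0.027,0.19,0,1],[0,0,0.88,-0.027,0.19,0,1],[0,0,0,0,0,0,1],[0,0,0,0,0,0,1]]])

```text
t: 9.38
eef_pos: [0.3843, 0.3545, 0.2309]
tcp_rot: [[-0.883, -0.47, 0.0], [-0.47, 0.883, 0.001], [-0.001, 0.001, -1.0]]
contact_force: [-3.1, 0.4, 5.3]
grip_width: 0.117
grasp_force: 15.0
```

Request:
carry_out(rows=[[[0,0,0,0,0,0,0.65],[0,0,0,0,0,0,0.65],[0,0,0,0,0,0,0.65],[0,0,0,0,0,-0.4,0.65],[0,0,0,0,0,-0.5,0.65],[0,0,0,0,0,-0.34,0.65],[0,0,0,0,0,0,0.65]]])

```text
t: 10.25
eef_pos: [0.3845, 0.3549, 0.2933]
tcp_rot: [[-0.884, -0.468, 0.002], [-0.468, 0.884, 0.002], [-0.003, 0.001, -1.0]]
contact_force: [0.4, -0.5, -1.0]
grip_width: 0.35
grasp_force: 0.0
```

```bash
python3 - <<'E'
from rig import arm
from h import *
s=arm.read_state(); go(s,(.5165,.2687),.292,-60)
a=arm.camera('side')[165:365,220:420,::-1]
cv2.imwrite('pics/zb2.png',cv2.resize(a,None,fx=3,fy=3,interpolation=cv2.INTER_CUBIC))
E
```

```text
t 10.25 p [384.5 354.9 293.3] yaw -152.1 tilt [0.002 0.002] w 30.4 gf 0.0 F [ 0.4 -0.5 -1. ] q [  60.   12.  -14.    0.  -64. -123.]
shift [-1.528 -2.758  0.025] turn z -11.51
```

View pics/zb2.png

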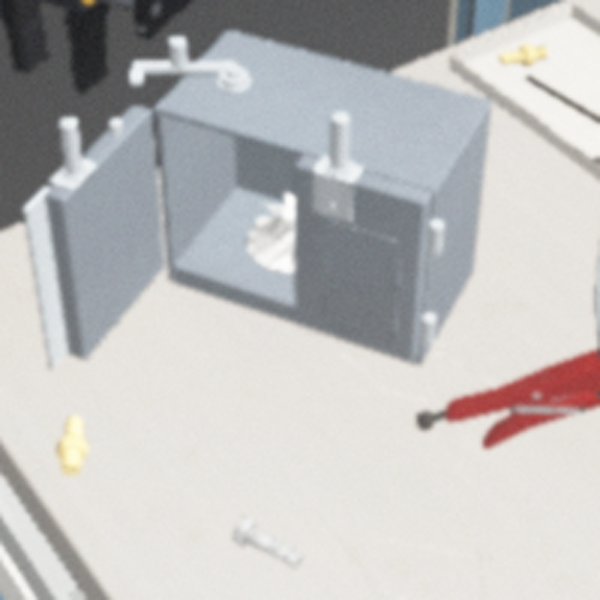

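The left leaf stands open, with its pin at (70,125) in the zoom. The right leaf is still shut with its pin at (340,115), and the wheel, fitting and bolt haven't moved. Next is the right pin.

Request:
carry_out(rows=[[[0,0,0,-0.255,-0.46,0,0.65],[0,0,0,-0.255,-0.46,0,0.65],[0,0,0,-0.255,-0.46,0,0.65],[0,0,0,-0.255,-0.46,0,0.65],[0,0,0,-0.255,-0.46,0,0.65],[0,0,0,-0.255,-0.46,0,0.65],[0,0,-0.96,0,0,0,0.65],[0,0,-0.96,0,0,0,0.65],[0,0,-0.96,0,0,0,0.65],[0,0,-0.96,0,0,0,0.65]]])

```text
t: 11.55
eef_pos: [0.5158, 0.2679, 0.2905]
tcp_rot: [[-0.518, -0.856, -0.002], [-0.856, 0.518, -0.002], [0.003, 0.001, -1.0]]
contact_force: [-0.7, 0.1, -0.3]
grip_width: 0.353
grasp_force: 0.0
```

Request:
carry_out(rows=[[[0,0,-0.96,0,0,0,0.65],[0,0,-0.96,0,0,0,0.65],[0,0,-0.96,0,0,0,0.65],[0,0,-0.96,0,0,0,0.65],[0,0,-0.96,0,0,0,0.65],[0,0,-0.96,0,0,0,0.65],[0,0,-0.96,0,0,0,0.65],[0,0,-0.96,0,0,0,0.65],[0,0,0,0,0,0,0.65]]])

```text
t: 12.68
eef_pos: [0.5159, 0.268, 0.2908]
tcp_rot: [[0.499, -0.867, -0.002], [-0.867, -0.499, -0.001], [0.0, 0.003, -1.0]]
contact_force: [-0.8, 0.7, 0.1]
grip_width: 0.353
grasp_force: 0.0
```

```bash
python3 - <<'E'
from rig import arm
from h import *
s=arm.read_state(); go(s,(.5165,.2687),.231,-60)
E
```

```text
t 12.68 p [515.9 268.  290.8] yaw -60.1 tilt [-0.002 -0.001] w 30.7 gf 0.0 F [-0.8  0.7  0.1] q [ 43.  18.  -6.  -0. -66. -13.]
shift [-0.006 -0.021  1.196] turn z -0.01
```

Request:
carry_out(rows=[[[0,0,0,-0.006,-0.02,0.3,0.65],[0,0,0,0,0,0.3,0.65],[0,0,0,0,0,0.3,0.65],[0,0,0,0,0,0.3,0.65],[0,0,0,0,0,0,1],[0,0,0,0,0,0,1],[0,0,0,0,0,0,1],[0,0,0,0,0,0,1]]], grip_force=15)

```text
t: 13.68
eef_pos: [0.5167, 0.2689, 0.2329]
tcp_rot: [[0.5, -0.866, -0.0], [-0.866, -0.5, 0.0], [-0.0, 0.0, -1.0]]
contact_force: [-2.2, -0.1, 3.5]
grip_width: 0.121
grasp_force: 15.0
```

```bash
python3 - <<'E'
from rig import arm
from h import *
s=arm.read_state(); go(s,(.5165,.2687),.231,-60)
E
```

```text
t 13.68 p [516.7 268.9 232.9] yaw -60.0 tilt [-0.  0.] w 10.5 gf 15.0 F [-2.2 -0.1  3.5] q [ 43.  21. -11.  -0. -59. -13.]
shift [0.002 0.005 0.038] turn z 0.0
```

Request:
carry_out(rows=[[[0,0,-1,0.031,0.163,0,1],[0,0,-1,0.031,0.163,0,1],[0,0,-1,0.031,0.163,0,1],[0,0,-1,0.031,0.163,0,1],[0,0,-1,0.031,0.163,0,1],[0,0,-1,0.031,0.163,0,1],[0,0,-1,0.031,0.163,0,1],[0,0,-1,0.031,0.163,0,1],[0,0,0,0,0,0,1]]])

```text
t: 14.8
eef_pos: [0.4942, 0.2099, 0.2329]
tcp_rot: [[0.998, 0.068, 0.001], [0.068, -0.998, 0.0], [0.001, -0.0, -1.0]]
contact_force: [-1.6, 0.2, 2.6]
grip_width: 0.118
grasp_force: 15.0
```

```bash
python3 - <<'E'
from rig import arm
from h import *
s=arm.read_state()
C=np.array([.5480,.3285]);ex=np.array([.866,.5]);ey=np.array([-.5,.866])
h=C-.05*ex-.095*ey
t=np.radians(92);v=np.array([-.007,.059]);v=np.array([v[0]*np.cos(t)-v[1]*np.sin(t),v[0]*np.sin(t)+v[1]*np.cos(t)])
go(s,h+v[0]*ex+v[1]*ey,.231,32)
print(np.linalg.norm(s['eef_pos'][:2]-h))
E
```

```text
t 14.8 p [494.2 209.9 232.9] yaw 3.9 tilt [0.001 0.   ] w 10.3 gf 15.0 F [-1.6  0.2  2.6] q [ 40.  17. -17.   0. -57.  54.]
shift [0.199 0.533 0.037] turn z -3.51
0.05913899425681834
```

Request:
carry_out(rows=[[[0,0,-0.88,0.025,0.142,0,1],[0,0,-0.88,0.025,0.142,0,1],[0,0,-0.88,0.025,0.142,0,1],[0,0,-0.88,0.025,0.142,0,1],[0,0,0,0,0,0,1],[0,0,0,0,0,0,1]]])

```text
t: 15.55
eef_pos: [0.5063, 0.1844, 0.2328]
tcp_rot: [[0.848, 0.531, 0.001], [0.531, -0.848, -0.0], [0.001, 0.001, -1.0]]
contact_force: [-0.9, -2.4, 3.7]
grip_width: 0.121
grasp_force: 15.0
```

Request:
carry_out(rows=[[[0,0,0,0,0,0,0.65],[0,0,0,0,0,0,0.65],[0,0,0,0,0,0,0.65],[0,0,0,0,0,-0.4,0.65],[0,0,0,0,0,-0.5,0.65],[0,0,0,0,0,-0.6,0.65],[0,0,0,0,0,-0.6,0.65],[0,0,0,0,0,0,0.65],[0,0,0,0,0,0,0.65]]])

```text
t: 16.68
eef_pos: [0.5056, 0.1842, 0.3363]
tcp_rot: [[0.846, 0.532, -0.001], [0.532, -0.846, -0.0], [-0.001, -0.001, -1.0]]
contact_force: [0.4, 0.2, -0.1]
grip_width: 0.349
grasp_force: 0.0
```

```bash
python3 - <<'E'
from rig import arm
from h import *
s=arm.read_state(); go(s,s['eef_pos'][:2],.3,32)
a=arm.camera('side')[130:370,180:440,::-1]; b=arm.camera('scene')[190:430,220:480,::-1]
cv2.imwrite('pics/end.png',cv2.resize(np.hstack([a,b]),None,fx=1.53,fy=1.53,interpolation=cv2.INTER_CUBIC))
E
```

```text
t 16.68 p [505.6 184.2 336.3] yaw 32.2 tilt [-0.001 -0.   ] w 30.4 gf 0.0 F [ 0.4  0.2 -0.1] q [ 37.  12.  -8.  -0. -71.  85.]
shift [0.001 0.    0.727] turn z 0.02
```

View pics/end.png

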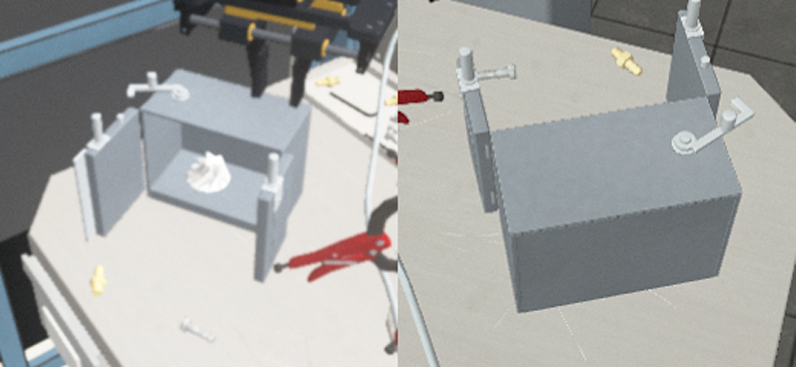

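Both leaves stand open: the left at (115,170) and the right at (268,225) in the side half. The hook is clear, the wheel at (208,172) and the small parts are in place, and the gripper is free above. I'll hand the job in.

```bash
python3 -c "
from rig import arm
print(arm.close_job())"
```

```text
the job is handed in; nothing more can be done
None
```

I handed the job in at about 17 s: the hook is swung clear by about 64°, both leaves stand open at about 92° (left first, then right), and the last pictures show the wheel, fitting and bolt where they were.

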